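Reset the can stop on a roller-rig guide shaft

ROBOT

A 7-joint arm with a two-finger parallel gripper is mounted at the origin on the work surface. World frame = base frame: x ahead of the robot, y to its left, z up, the work surface at z = 0. Lengths are in m, angles in rad, forces in N, time in s.
With the tool pointing down it reaches from about 0.425 to 0.875 m from the base axis. Payload 4.7 kg.
Tool frame: the origin (TCP) lies midway between the tips of the shut fingers; the grasp point (between the pads) lies ctrl.grasp_offset behind it (ctrl.grasp_offset is the distance from the TCP to the grasp point, in m); z points along the fingers, y is the line along which they close (so a half turn about z gives the same grasp; the last joint's range is limited). The gripper opens to 87 mm and grips with 3 to 60 N. Pads are 19 mm wide; open, the fingers measure 117 mm over their backs; the gripper's body (75 mm by 190 mm) begins 51 mm behind the grasp point.
Start: joints at [1.315, 0.321, -0.07, 1.45, 0.023, 1.371, -0.057], TCP at [0.173, -0.627, 0.223] pointing down, gripper open.
Joint ranges: [-2.86, 2.86], [-0.3, 2.09], [-1.38, 1.24], [0.06, 2.45], [-1.56, 4.7], [0.09, 2.05], [-2.69, 2.69]. Speed limits (rad/s): [2.57, 2.57, 3.14, 3.14, 3.14, 3.14, 3.14].

INTERFACE

Orientations are given as a rotation vector (axis times angle).
In Python, from bench import ctrl gives the robot as it stands. The module is installed in compiled form; this text tells all that it offers.
- The arm moves only by the tool jog_arm, never from a script. Its argument "moves" is one flat list of numbers, 7 for each row, row after row: the shift along the tool's x, y, z in units of 30 cm (1.0 is 30 cm), then the turn, a rotation vector about the tool's x, y, z in units of 60 degrees (1.0 is 60 degrees), then the gripper's target within -1 to 1 (fully open at 1, half-way at 0, shut at -1). In form: [x, y, z, wx, wy, wz, fingers, x, y, z, wx, wy, wz, fingers, ...]. A call has exactly 8 rows; each row is the pose to reach, as a shift and turn from the pose commanded when the call began, along the tool's axes at that moment; what a row does not reach only later rows make up. A row lasts 1/8 s, in which the tool goes at most 62.5 mm and 10.7 degrees, less where a joint would pass 70% of its speed; a pose out of reach is approached as far as the arm can. A call with a number of a shift or a turn outside -1 to 1 is refused whole. A call with a gripper value outside its range is refused whole. The fingers move at their own pace and stop on an object; "newtons" is the grip in N (left out, the last holds). Time passes only in rows, so rows that repeat a pose let the fingers close, or fill a call up. It gives the time, the measured TCP pose, the force, the opening and the grip force at its end, in the units of the state.
- ctrl.get_state(): the state, without advancing time (a new reading comes with each control period).
- ctrl.get_image(name): name is "scene" or "top"; returns a dict with "pixels" (420x560x3 uint8, red, green, blue), "fx", "fy", "cx", "cy" (pixels), "xyz" and "rotation" of the camera in the world. Camera axes: x right, y up, looking along -z (the intrinsics and any distortion apply to the point x, -y, -z); pixel columns grow to the right and rows downward; lengths in m; the calibration is good to about 2 mm. A picture is of the moment at which its call begins. There is no depth.
- ctrl.close_job(): hands the job in; it is judged then, once.
The state is a dict: "time": time; "joint_positions": joint angles; "qd": joint speeds; "joint_torque": joint torques, N m; "position": TCP position; "tool_rot": TCP orientation; "ft_force": force on the tool from outside, world axes, zero at the start; "torque": the same for the moment, N m; "grip_width": opening from 0.0 (shut) to 1.0 (fully open); "grip_force": force on a finger pad.
Only numpy, scipy, OpenCV 4.12 (cv2) and the standard library are available. Lean on these libraries where they do the work, as an engineer would, in place of code of your own. Each camera call takes 0.05 s, during which the arm holds its last target. There are 200 camera calls.

TASK

On the wooden base with the red stop collar, loosen the red wing screw by a quarter turn counter-clockwise (seen from above), and only then slide the collar along its shaft until the wing screw is level with the yellow pointer on the same base. Leave the screw loose and the collar standing there; leave the black collar and its screw on the other base alone.

Things in the scene. Friction and masses are not known exactly. Their poses are not given: they have to be found in the camera images.
- red_wing (a point): Centre of the red wing of the set screw, on its vertical axis, 112 mm above the bench. Wing: upright bar 40 mm long (x axis; lies along the shaft while tight), 10 mm thick (y), 24 mm high (z, up). Below it a bare 16 mm stem, then the red collar (44 mm diameter, 24 mm long, top 84 mm above the bench), which carries the screw; once loose it slides with 2 N and can be drawn along by the wing.
- red_screw (a joint): Turn of the red wing screw in rad: 0 is tight (a stop), growing counter-clockwise seen from above to a stop at 1.75. It takes 0.12 N m and stays where it is left. Tight, its point is seated in the shaft and holds the collar fast; by 0.8 the collar is free to slide.
- pointer_tip (a point): Tip of the yellow pointer, a fixed plate 8 mm wide beside the red collar's shaft, 27 mm from it, 62 mm above the bench. x axis along the shaft, y towards it; the collar starts 85 to 165 mm away on the -x side. The brass shaft is level, 62 mm up, between end plates 85 mm high, 270 mm apart, on a fixed pine block 300 x 120 x 30 mm. The other base has a like pointer, which does not matter.
- black_wing_end (a point): Middle of one end face of the black wing on the other base (same make as the red one, but black), 20 mm from its screw axis, 112 mm above the bench. Not to be disturbed.

How it is judged:
By the outcome, as a careful person would: the job done as asked, in the order asked, and still so for the second after the job is handed in, with the robot touching nothing.
It also fails if it takes over 35 s, if anything falls off the work surface, if the arm or the gripper's body presses on something with over 40 N, if the wrist force passes 120 N, or if a joint passes its speed limit or range.

## Working session

There is one attempt and no reset: what is moved stays moved. The work goes in short steps, Python scripts to look and compute and a tool call to move; the robot and the scene stay as the last step left them, time stands still between calls to the robot, and variables do not carry over. Pictures are saved under pics/ and viewed, at most 10 in all, crops included, and the job is handed in when it is done.

Besides the shell and the picture viewer there is one more tool, called after ">>>" by a JSON object that holds its "name" and its "arguments", one argument or row to a line. jog_arm: Moves the arm, as the interface text tells. Its arguments: {"type":"object","properties":{"moves":{"type":"array"},"newtons":{"type":"number"}},"required":["moves"]}

```bash
mkdir -p pics; python3 - <<'E'
from bench import ctrl
import cv2
s=ctrl.get_state()
print({k:s[k] for k in('time','position','tool_rot','grip_width','ft_force')},ctrl.grasp_offset)
for n in('top','scene'):
    i=ctrl.get_image(n);print(n,{k:v for k,v in i.items() if k!='pixels'})
    cv2.imwrite(f'pics/{n}0.png',i['pixels'][:,:,::-1])
E
```

```text
{'time': 0.0, 'position': array([ 0.17305332, -0.62594842,  0.22145395]), 'tool_rot': array([-3.11115560e+00, -4.22311375e-01,  5.53387296e-04]), 'grip_width': 1.00137682237807, 'ft_force': array([-0.05160502, -0.04919884, -0.18531791])} 0.0187
top {'fx': 495.5042381281412, 'fy': 495.5042381281412, 'cx': 268.786800901396, 'cy': 214.65453341206126, 'xyz': array([ 0.49459864, -0.02930411,  0.91983376]), 'rotation': array([ 0.07106078, -0.05707044, -1.58359669])}
scene {'fx': 544.8979398880678, 'fy': 544.8979398880678, 'cx': 275.86278190360883, 'cy': 205.71643030556098, 'xyz': array([ 1.09093269, -0.33058267,  0.84986902]), 'rotation': array([0.63007761, 0.36630492, 0.96600521])}
```

View pics/top0.png

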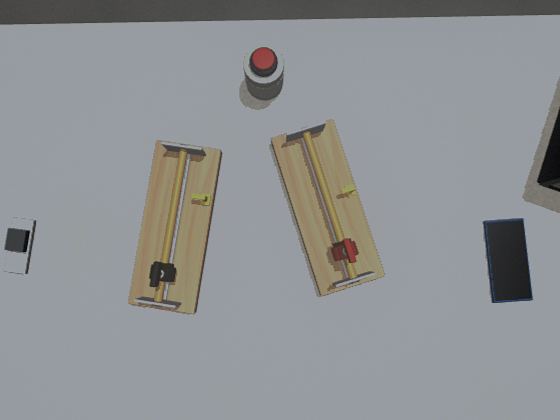

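View pics/scene0.png

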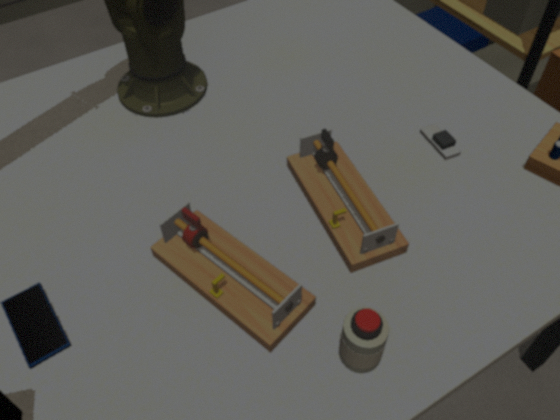

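The top view shows the red wing at about (350,250), its pointer at (348,190) and the shaft ends at (307,132) and (352,280). The black unit is on the left, its wing at (156,273). I'll zoom in on the red unit and measure it.

```bash
cat > h.py <<'E'
from bench import ctrl
import cv2, numpy as np
from scipy.spatial.transform import Rotation as R
def ray(i,uv):
    d=np.array([(uv[0]-i['cx'])/i['fx'],-(uv[1]-i['cy'])/i['fy'],-1.])
    return R.from_rotvec(i['rotation']).apply(d)
def at(i,uv,z):
    d=ray(i,uv); return i['xyz']+d*(z-i['xyz'][2])/d[2]
def px(i,p):
    c=R.from_rotvec(i['rotation']).inv().apply(np.asarray(p)-i['xyz'])
    return np.array([i['cx']-i['fx']*c[0]/c[2], i['cy']+i['fy']*c[1]/c[2]])
def crop(i,u0,v0,w,h,s,name):
    cv2.imwrite(name,cv2.resize(i['pixels'][v0:v0+h,u0:u0+w,::-1],None,fx=s,fy=s,interpolation=cv2.INTER_CUBIC))
E
python3 - <<'E'
from h import *
t=ctrl.get_image('top');s=ctrl.get_image('scene')
a=cv2.resize(t['pixels'][115:305,265:395],None,fx=3,fy=3,interpolation=2)
b=cv2.resize(s['pixels'][195:350,145:320],None,fx=2.28,fy=3.677,interpolation=2)
b=cv2.resize(s['pixels'][195:350,145:320],None,fx=2.3,fy=2.3,interpolation=2)
c=np.zeros((570,390+b.shape[1],3),np.uint8);c[:,:390]=a;c[:b.shape[0],390:]=b
cv2.imwrite('pics/z1.png',c[:,:,::-1]);print(c.shape)
E
```

```text
(570, 792, 3)
```

View pics/z1.png

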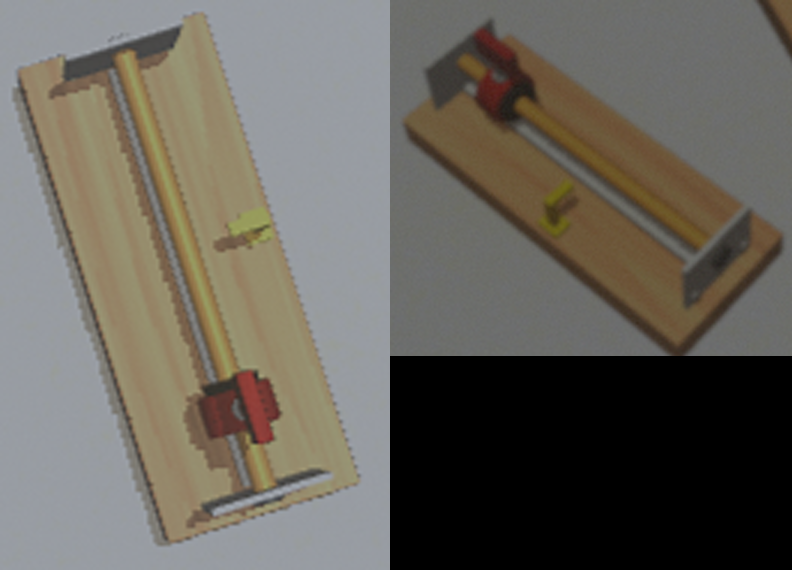

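The crop shows the wing's top face centred at crop (254,406), lying along the shaft. The pointer tip is at crop (229,229), the shaft ends are at (123,55) and (263,487), and the scene half shows the pointer tip at (572,184).

```bash
python3 - <<'E'
from h import *
t=ctrl.get_image('top');s=ctrl.get_image('scene')
T=lambda u,v:(265+(u+.5)/3-.5,115+(v+.5)/3-.5)
S=lambda u,v:(145+(u-390+.5)/2.3-.5,195+(v+.5)/2.3-.5)
w=at(t,T(254,406),.124);p=at(t,T(229,229),.062);p2=at(s,S(572,184),.062)
a=at(t,T(123,55),.068);b=at(t,T(263,487),.068)
w2=at(s,S(494,42),.124)
# block bottom edges (top surface z=.03): left edge, right edge
c=[at(t,T(*q),.03) for q in((20,72),(165,541),(357,482),(200,14))]
print('wing',w,w2,'ptr',p,p2,'shaft',a,b);print(np.array(c))
for n,d in(('shaft',a-b),('L',c[0]-c[1]),('R',c[3]-c[2])): print(n,np.degrees(np.arctan2(d[1],d[0])),np.linalg.norm(d))
st=ctrl.get_state();print(R.from_rotvec(st['tool_rot']).as_matrix().round(3))
hsv=cv2.cvtColor(t['pixels'],cv2.COLOR_RGB2HSV)
m=((hsv[...,0]<8)|(hsv[...,0]>172))&(hsv[...,1]>140)&(hsv[...,2]>110);m[:200]=0
v,u=np.nonzero(m);r=cv2.minAreaRect(np.stack([u,v],1).astype(np.float32));print(m.sum(),r,at(t,r[0],.124))
E
```

```text
wing [ 0.50103884 -0.15074778  0.124     ] [ 0.50118275 -0.15047901  0.124     ] ptr [ 0.60419785 -0.14844332  0.062     ] [ 0.60543648 -0.14645074  0.062     ] shaft [ 0.70637356 -0.08853966  0.068     ] [ 0.45552297 -0.16317934  0.068     ]
[[ 0.70629315 -0.02838341  0.03      ]
 [ 0.42278008 -0.110349    0.03      ]
 [ 0.4560033  -0.22491965  0.03      ]
 [ 0.74048976 -0.13856633  0.03      ]]
shaft 16.570182588802105 0.26171950734645444
L 16.124949008850297 0.29512373583052653
R 16.88519738706207 0.29730361641647574
[[ 0.964  0.267 -0.   ]
 [ 0.267 -0.964  0.001]
 [-0.    -0.001 -1.   ]]
133 ((350.6500549316406, 249.95004272460938), (23.717082977294922, 6.957010269165039), 71.56504821777344) [ 0.50109019 -0.15285297  0.124     ]
```

>>> {"name": "jog_arm", "arguments": {
  "moves": [0.09,-0.08,0,0,0,0,1,0.18,-0.15,0,0,0,0,1,0.28,-0.23,0,0,0,0,1,0.37,-0.31,0,0,0,0,1,0.46,-0.39,0,0,0,0,1,0.55,-0.46,0,0,0,0,1,0.65,-0.54,0,0,0,0,1,0.74,-0.62,0,0,0,0,1]
}}

```text
time: 1.3
position: [0.3384, -0.3869, 0.2227]
tool_rot: [3.113, 0.423, 0.0]
ft_force: [0.7, 0.7, -0.4]
grip_width: 0.996
grip_force: 0.0
```

>>> {"name": "jog_arm", "arguments": {
  "moves": [0.09,-0.08,0,0,0,0,1,0.18,-0.15,0,0,0,0,1,0.28,-0.23,0,0,0,0,1,0.37,-0.31,0,0,0,0,1,0.46,-0.39,0,0,0,0,1,0.55,-0.46,0,0,0,0,1,0.65,-0.54,0,0,0,0,1,0.74,-0.61,0,0,0,0,1]
}}

```text
time: 2.3
position: [0.5035, -0.1513, 0.2227]
tool_rot: [3.113, 0.423, 0.0]
ft_force: [0.1, 0.1, 0.0]
grip_width: 1.001
grip_force: 0.0
```

```bash
cat > rel.py <<'E'
from h import *
import sys
# goal: x y z(TCP) yaw(deg of tool x in world) -> numbers in jog units
g=np.array([float(a) for a in sys.argv[1:4]]);yaw=np.radians(float(sys.argv[4]))
s=ctrl.get_state();M=R.from_rotvec(s['tool_rot'])
c,n=np.cos(yaw),np.sin(yaw)
G=R.from_matrix(np.array([[c,n,0],[n,-c,0],[0,0,-1.]]))
print('t',s['time'],'pos',s['position'].round(4),'yaw',np.degrees(np.arctan2(*M.as_matrix()[[1,0],0])).round(2),'F',s['ft_force'].round(2),'tau',s['torque'].round(3),'w',s['grip_width'],'gf',s['grip_force'],'q',np.round(s['joint_positions'],2))
print('shift',(M.inv().apply(g-s['position'])/.3).round(4),'turn',((M.inv()*G).as_rotvec()/np.radians(60)).round(4))
E
python3 rel.py 0.5012 -0.151 0.0965 16.5
python3 - <<'E'
from h import *
t=ctrl.get_image('top');s=ctrl.get_image('scene')
a=cv2.resize(t['pixels'][160:320,260:420],None,fx=2.5,fy=2.5,interpolation=2)
b=cv2.resize(s['pixels'][150:310,110:270],None,fx=2.5,fy=2.5,interpolation=2)
cv2.imwrite('pics/z2.png',np.hstack([a,b])[:,:,::-1])
E
```

```text
t 2.3 pos [ 0.5035 -0.1513  0.2227] yaw 15.48 F [0.05 0.07 0.05] tau [-0.03   0.018  0.034] w 1.0008106561631003 gf 0.0 q [ 0.75  0.08 -0.54  1.74  0.04  1.33 -1.09]
shift [-0.0072 -0.003   0.4207] turn [ 0.0004 -0.0002 -0.0169]
```

View pics/z2.png

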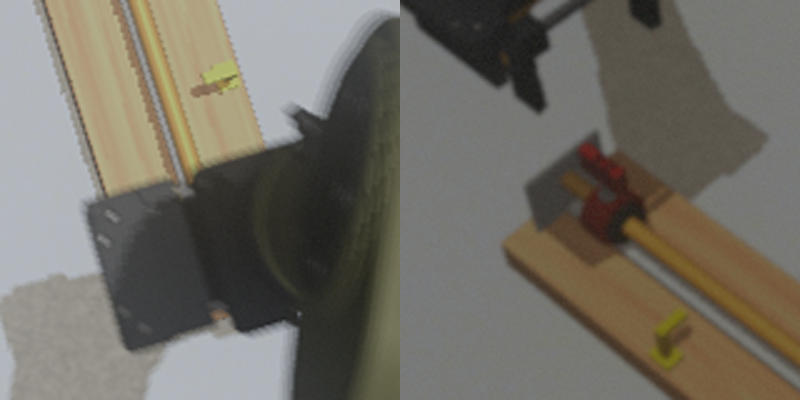

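The gripper hangs above the red wing with its fingers either side of the shaft line, and nothing has been touched. Next it goes down.

>>> {"name": "jog_arm", "arguments": {
  "moves": [0,0,0.06,0,0,0,1,-0.007,-0.003,0.12,0,0,-0.017,1,-0.007,-0.003,0.19,0,0,-0.017,1,-0.007,-0.003,0.26,0,0,-0.017,1,-0.007,-0.003,0.32,0,0,-0.017,1,-0.007,-0.003,0.37,0,0,-0.017,1,-0.007,-0.003,0.41,0,0,-0.017,1,-0.007,-0.003,0.42,0,0,-0.017,0.2]
}}

```text
time: 3.4
position: [0.5001, -0.1521, 0.0957]
tool_rot: [-3.109, -0.45, 0.002]
ft_force: [-0.1, 0.9, -0.7]
grip_width: 0.953
grip_force: 0.0
```

>>> {"name": "jog_arm", "arguments": {
  "moves": [0,0,0,0,0,0,-0.3,0,0,0,0,0,0,-0.5,0,0,0,0,0,0,-0.5,0,0,0,0,0,0,-0.6,0,0,0,0,0,0,-0.65,0,0,0,0,0,0,-0.7,0,0,0,0,0,0,-0.75,0,0,0,0,0,0,-0.8],
  "newtons": 8
}}

```text
time: 4.4
position: [0.5005, -0.1522, 0.0965]
tool_rot: [3.109, 0.45, -0.0]
ft_force: [-0.1, 0.5, -1.4]
grip_width: 0.122
grip_force: 0.0
```

```bash
python3 rel.py 0.5012 -0.151 0.0965 16.5
```

```text
t 4.4 pos [ 0.5005 -0.1522  0.0965] yaw 16.48 F [-0.13  0.51 -1.37] tau [-0.005 -0.007  0.008] w 0.1221838454689421 gf 0.0 q [ 0.73  0.19 -0.53  1.9   0.11  1.08 -1.13]
shift [ 0.0033 -0.0032  0.    ] turn [-0.      0.0001 -0.0004]
```

>>> {"name": "jog_arm", "arguments": {
  "moves": [0,0,0,0,0,0,-0.9,0,0,0,0,0,0,-1,0,0,0,0,0,0,-1,0,0,0,0,0,0,-1,0,0,0,0,0,0,-1,0,0,0,0,0,0,-1,0,0,0,0,0,0,-1,0,0,0,0,0,0,-1],
  "newtons": 25
}}

```text
time: 5.4
position: [0.5005, -0.1522, 0.0965]
tool_rot: [3.109, 0.45, -0.0]
ft_force: [0.4, -0.7, -0.6]
grip_width: 0.113
grip_force: 25.0
```

```bash
python3 rel.py 0.5012 -0.151 0.0965 16.5
python3 - <<'E'
from h import *
s=ctrl.get_image('scene')
cv2.imwrite('pics/z3.png',cv2.resize(s['pixels'][130:290,110:300],None,fx=4,fy=3.7,interpolation=2)[:,:,::-1])
E
```

```text
t 5.4 pos [ 0.5005 -0.1522  0.0965] yaw 16.48 F [ 0.37 -0.68 -0.62] tau [-0.076 -0.027  0.084] w 0.11277262159769762 gf 25.000033252872527 q [ 0.73  0.19 -0.53  1.9   0.11  1.08 -1.13]
shift [ 0.0033 -0.0033  0.0001] turn [ 0.0001  0.0001 -0.0003]
```

View pics/z3.png

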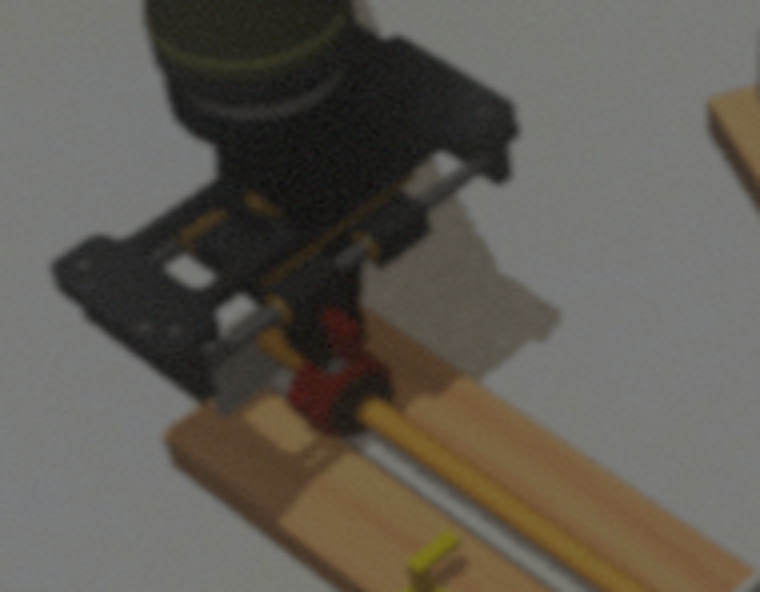

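The fingers hold the wing squarely, with almost no side force. Next is the counter-clockwise turn, which is negative about tool z.

>>> {"name": "jog_arm", "arguments": {
  "moves": [0.003,0,0,0,0,-0.05,-1,0.003,0,0,0,0,-0.15,-1,0.003,0,0,0,0,-0.27,-1,0.003,0,0,0,0,-0.4,-1,0.003,0,0,0,0,-0.53,-1,0.003,0,0,0,0,-0.66,-1,0.003,0,0,0,0,-0.76,-1,0.003,0,0,0,0,-0.8,-1]
}}

```text
time: 6.45
position: [0.5018, -0.1532, 0.0965]
tool_rot: [2.655, 1.676, 0.001]
ft_force: [1.0, -2.8, -2.8]
grip_width: 0.113
grip_force: 25.0
```

```bash
python3 rel.py 0.5014 -0.1519 0.0965 107.5
```

```text
t 6.45 pos [ 0.5018 -0.1532  0.0965] yaw 64.51 F [ 0.96 -2.79 -2.8 ] tau [-0.613 -0.454 -0.107] w 0.11282978642761587 gf 24.999731490388513 q [ 0.81  0.21 -0.62  1.89  0.14  1.08 -0.31]
shift [ 0.0033 -0.0031  0.0001] turn [ 0.0013  0.0012 -0.7165]
```

>>> {"name": "jog_arm", "arguments": {
  "moves": [0,0,0,0,0,-0.05,-1,0.003,-0.003,0,0,0,-0.15,-1,0.003,-0.003,0,0,0,-0.27,-1,0.003,-0.003,0,0,0,-0.4,-1,0.003,-0.003,0,0,0,-0.52,-1,0.003,-0.003,0,0,0,-0.62,-1,0.003,-0.003,0,0,0,-0.7,-1,0.003,-0.003,0,0,0,-0.71,-1]
}}

```text
time: 7.45
position: [0.5027, -0.1533, 0.0966]
tool_rot: [1.865, 2.521, 0.001]
ft_force: [6.5, -5.3, -6.3]
grip_width: 0.113
grip_force: 25.0
```

```bash
python3 rel.py 0.5972 -0.1232 0.0965 107.0
```

```text
t 7.45 pos [ 0.5027 -0.1533  0.0966] yaw 107.02 F [ 6.54 -5.31 -6.33] tau [-1.172 -1.307 -0.134] w 0.11255979719646653 gf 24.998871157877147 q [ 0.89  0.22 -0.71  1.89  0.17  1.08  0.41]
shift [0.0037 0.3306 0.0016] turn [0.0034 0.0039 0.0004]
```

>>> {"name": "jog_arm", "arguments": {
  "moves": [0,0,0,0,0,0,-1,0,0.02,0,0,0,0,-1,0,0.07,0,0,0,0,-1,0,0.13,0,0,0,0,-1,0,0.19,0,0,0,0,-1,0,0.25,0,0,0,0,-1,0,0.3,0,0,0,0,-1,0,0.32,0,0,0,0,-1],
  "newtons": 12
}}

```text
time: 8.45
position: [0.5934, -0.126, 0.0966]
tool_rot: [1.868, 2.522, -0.005]
ft_force: [-0.7, -5.0, 1.0]
grip_width: 0.115
grip_force: 12.0
```

```bash
python3 rel.py 0.598 -0.1245 0.0965 107.0
python3 - <<'E'
from h import *
s=ctrl.get_image('scene')
cv2.imwrite('pics/z4.png',cv2.resize(s['pixels'][170:330,130:320],None,fx=4,fy=3.7,interpolation=2)[:,:,::-1])
E
```

```text
t 8.45 pos [ 0.5934 -0.126   0.0966] yaw 106.94 F [-0.7  -5.    1.03] tau [-1.307 -0.072 -0.121] w 0.11512639843732012 gf 11.99999121367 q [ 0.73  0.41 -0.7   1.69  0.29  1.15  0.25]
shift [0.0005 0.0161 0.0002] turn [-0.0007  0.0038 -0.001 ]
```

View pics/z4.png

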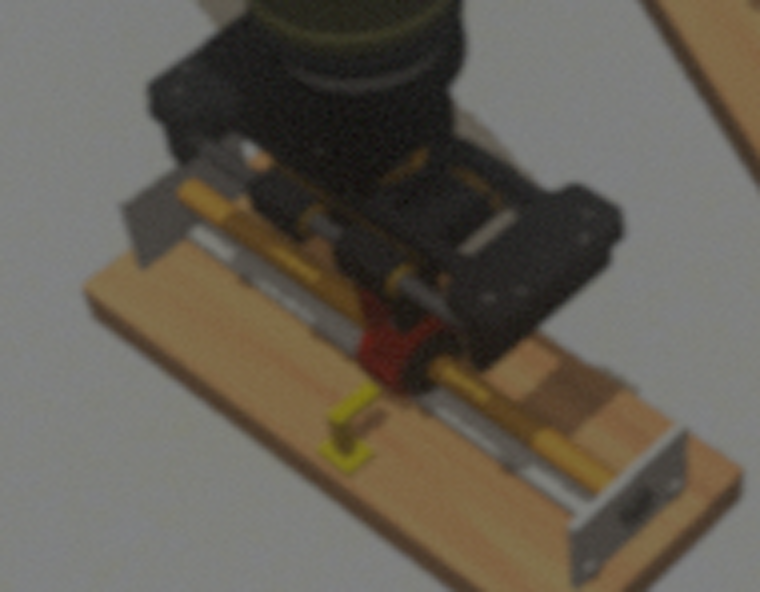

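The collar has slid to beside the pointer and needs about 4.8 mm more. Then I'll release, rise and look.

>>> {"name": "jog_arm", "arguments": {
  "moves": [0,0.004,0,0,0,0,-1,0,0.008,0,0,0,0,-1,0,0.012,0,0,0,0,-1,0,0.016,0,0,0,0,-1,0,0.016,0,0,0,0,-1,0,0.016,0,0,0,0,-0.5,0,0.016,0,0,0,0,0,0,0.016,0,0,0,0,0]
}}

```text
time: 9.5
position: [0.5973, -0.1205, 0.0965]
tool_rot: [-1.866, -2.527, -0.0]
ft_force: [1.6, 0.1, 0.1]
grip_width: 0.368
grip_force: 0.0
```

```bash
python3 rel.py 0.598 -0.1245 0.0965 107.0
```

```text
t 9.5 pos [ 0.5973 -0.1205  0.0965] yaw 107.12 F [1.62 0.06 0.15] tau [-0.002 -0.076 -0.017] w 0.3675323456839428 gf 0.0 q [ 0.72  0.41 -0.7   1.68  0.29  1.15  0.24]
shift [-0.0135 -0.0018 -0.    ] turn [ 0.     -0.0004  0.002 ]
```

>>> {"name": "jog_arm", "arguments": {
  "moves": [0,0,0,0,0,0,0.1,0,0,-0.03,0,0,0,0.1,0,0,-0.1,0,0,0,0.1,0,0,-0.2,0,0,0,0.1,0,0,-0.3,0,0,0,0.1,0,0,-0.4,0,0,0,0.1,0,0,-0.45,0,0,0,0.1,0,0,-0.5,0,0,0,0.1]
}}

```text
time: 10.5
position: [0.5972, -0.1211, 0.2476]
tool_rot: [1.867, 2.526, -0.0]
ft_force: [-0.3, 0.1, -0.9]
grip_width: 0.549
grip_force: 0.0
```

>>> {"name": "jog_arm", "arguments": {
  "moves": [-0.05,-0.05,0,0,0,0,0.1,-0.15,-0.15,0,0,0,0,0.1,-0.25,-0.25,0,0,0,0,0.1,-0.35,-0.3,0,0,0,0,0.1,-0.5,-0.35,0,0,0,0,0.1,-0.65,-0.38,0,0,0,0,0.1,-0.75,-0.4,0,0,0,0,0.1,-0.8,-0.4,0,0,0,0,0.1]
}}

```text
time: 11.5
position: [0.5522, -0.3879, 0.2456]
tool_rot: [-1.869, -2.523, 0.001]
ft_force: [0.8, -0.1, -0.0]
grip_width: 0.548
grip_force: 0.0
```

```bash
python3 rel.py 0.598 -0.1245 0.0965 107.0; python3 - <<'E'
from h import *
t=ctrl.get_image('top');s=ctrl.get_image('scene')
a=cv2.resize(t['pixels'][120:305,270:390],None,fx=3.2,fy=3.2,interpolation=2)
b=cv2.resize(s['pixels'][225:325,175:275],None,fx=4,fy=4,interpolation=2)
c=np.zeros((592,784,3),np.uint8);c[:,:384]=a;c[:400,384:]=b
cv2.imwrite('pics/z5.png',c[:,:,::-1])
E
```

```text
t 11.5 pos [ 0.5522 -0.3879  0.2456] yaw 106.92 F [ 0.81 -0.13 -0.03] tau [ 0.059 -0.103  0.008] w 0.5481021618942759 gf 0.0 q [ 1.    0.43 -0.6   1.33  0.24  1.46  0.71]
shift [0.7951 0.4023 0.4975] turn [-0.0012 -0.0011 -0.0014]
```

View pics/z5.png

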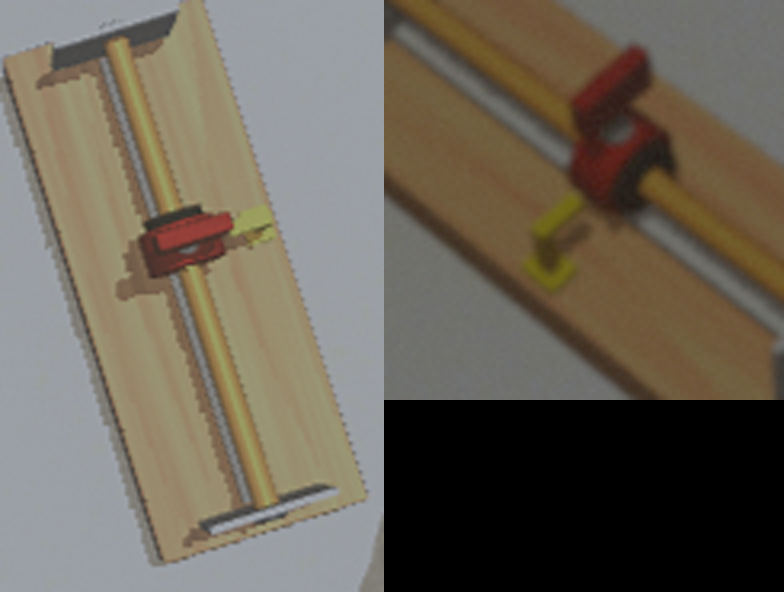

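The collar stands by the pointer with the wing across the shaft. In the top crop the wing's top face is centred at (194,230) and the pointer is at about (236–270, 207–233). In the scene crop the wing's top runs from (578,100) to (637,52), and the pointer tip is at (578,203).

```bash
python3 - <<'E'
from h import *
t=ctrl.get_image('top');s=ctrl.get_image('scene')
T=lambda u,v:(270+(u+.5)/3.2-.5,120+(v+.5)/3.2-.5)
S=lambda u,v:(175+(u-384+.5)/4-.5,225+(v+.5)/4-.5)
d=np.array([np.cos(np.radians(16.5)),np.sin(np.radians(16.5))]);n=np.array([-d[1],d[0]])
def f(l,p):print(l,p[:2].round(4),'s',(p[:2]@d).round(4),'n',(p[:2]@n).round(4))
def seg(i,lo,hi,smin,vmin,box,name,z):
    h=cv2.cvtColor(cv2.GaussianBlur(i['pixels'],(0,0),.6),cv2.COLOR_RGB2HSV).astype(int)
    H=(h[...,0]+90)%180
    m=(H>=lo)&(H<=hi)&(h[...,1]>smin)&(h[...,2]>vmin)
    k=np.zeros_like(m);k[box[1]:box[3],box[0]:box[2]]=1;m&=k
    v,u=np.nonzero(m);r=cv2.minAreaRect(np.stack([u,v],1).astype(np.float32))
    P=cv2.boxPoints(r);q=np.array([at(i,p,z)[:2] for p in P]);print(name,m.sum(),'centroid',at(i,(u.mean(),v.mean()),z)[:2]@d);print(np.c_[q@d,q@n].round(4))
f('wing top',at(t,T(194,230),.124));e=[at(t,T(*q),.124) for q in((159,240),(230,219))]
f('e0',e[0]);f('e1',e[1]);x=e[1]-e[0];print('wing dir',np.degrees(np.arctan2(x[1],x[0])))
e=[at(s,S(*q),.124) for q in((582,102),(638,54))];f('scene wing',(e[0]+e[1])/2);x=e[0]-e[1];print(np.degrees(np.arctan2(x[1],x[0])))
f('ptr tip T',at(t,T(238,225),.064));f('ptr T far',at(t,T(270,214),.064));f('ptr S',at(s,S(578,203),.064))
seg(t,82,98,140,110,(310,175,345,205),'red',.124)
seg(t,110,130,90,120,(330,175,365,205),'yel',.064)
E
```

```text
wing top [ 0.5957 -0.1225] s 0.5363 n -0.2866
e0 [ 0.5908 -0.1048] s 0.5368 n -0.2682
e1 [ 0.601  -0.1408] s 0.5363 n -0.3057
wing dir -74.27157652678157
scene wing [ 0.5976 -0.1224] s 0.5382 n -0.287
-73.97255270422
ptr tip T [ 0.6057 -0.1535] s 0.5371 n -0.3192
ptr T far [ 0.6114 -0.171 ] s 0.5377 n -0.3376
ptr S [ 0.6072 -0.1486] s 0.54 n -0.3149
red 146 centroid 0.5360229009776462
[[ 0.5415 -0.2672]
 [ 0.5445 -0.3047]
 [ 0.5241 -0.3061]
 [ 0.5211 -0.2686]]
yel 115 centroid 0.5338122971405223
[[ 0.5399 -0.2869]
 [ 0.5445 -0.3364]
 [ 0.525  -0.338 ]
 [ 0.5204 -0.2885]]
```

```bash
python3 -c "
from bench import ctrl
print(ctrl.close_job())"
```

```text
the job is handed in; nothing more can be done
None
```

I turned the red wing screw about 90° counter-clockwise, then slid the collar until the wing was within about 1–2 mm of the yellow pointer. The screw is left loose, the black unit was left alone, and I handed the job in with the arm clear; no verdict came back.

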